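Hold the line stamp up to the webcam

TASK

A colleague on the video call wants to check the face of the line stamp, the one with the long narrow foot. Take it out of the stamp tray and hold it in the air with its printing face turned squarely to the webcam's lens, centred in front of the lens, 15 cm from it, and with the long side of the face level (parallel to the webcam's wide side). Finish while still holding it there, steady; do not touch the webcam, and leave the other two stamps in their places and everything else on the desk where it is.

Things in the scene. Friction and masses are not known exactly. Their poses are not given: they have to be found in the camera images.
- line_stamp: The stamp to show: wooden, 86 mm tall, 60 to 130 g, standing face down in a tray place. Foot 70 (x) x 26 (y) mm, 22 mm high; its rubber underside is the printing face. Above the foot's middle a straight grip, 22 (x) x 28 (y) mm, up to 86 mm. Origin: centre of the printing face; z points from the face up the grip. Half a turn about z makes no difference.
- line_stamp_top (a point): The centre of the top of the line stamp's grip, 86 mm along z from its origin. Same axes as the stamp.
- square_stamp: Another stamp, to be left in its place: the same grip and height, foot 40 x 40 mm. Origin: centre of its underside, z up.
- round_stamp: Another stamp, to be left in its place: the same grip and height, round foot 42 mm across. Origin: centre of its underside, z up.
- tray: Grey stamp tray, fixed, 94 (x) x 246 (y) mm, 16 mm high, walls and floor 4 mm thick, split by two walls into three places in a row along y, centres about 80 mm apart; one stamp stands in each. Origin: centre of its underside.
- webcam: Foot of the webcam: black disc 84 mm across, fixed to the desk. From it a thin post with a sliding neck rises to a fork, 88 mm wide, that carries the tilting head. Origin: centre of the foot's underside.
- lens (a point): Centre of the webcam's lens glass. Axes turn with the head: the lens looks along -x (up, 49 to 64 deg above level, roughly towards the robot); y is level, along the wide side of the head (black, 76 mm in y, 28 x 24 mm). Lens 0.10 to 0.16 m above the desk; height and tilt vary but stay put. The face belongs at x = -0.15 m, y = z = 0 in this frame.
- mouse: Black computer mouse, 104 x 58 x 30 mm, loose on the desk; leave it. Origin: centre of its underside.
- phone: Black mobile phone lying flat, 74 x 150 x 8 mm, loose on the desk; leave it. Origin: centre of its underside.
- earbud_case: Round black earbud case, 60 mm across, 24 mm high, loose on the desk; leave it. Origin: centre of its underside.
- mug: White mug, 76 mm across, 90 mm high, handle at +y, loose on the desk; leave it. Origin: centre of its underside.

How it is judged:
On the way:
1. the line stamp is lifted clear of the tray in the gripper (height (world z) of line_stamp above 0.05 m and contact force between line_stamp and the fingers above 0.5 N), for 0.1 s.
At the end, for the whole second after the job is handed in: Line stamp held still in the fingers, over 0.17 m up: face 120 to 180 mm from the lens, within 20 mm of its axis in y and z, square to it and long side along the webcam's width within 0.22 rad. Other stamps upright, moved under 20 mm; lens under 10 mm (x of line_stamp in the frame of lens between -0.18 and -0.12 m and y of line_stamp in the frame of lens between -0.02 and 0.02 m and z of line_stamp in the frame of lens between -0.02 and 0.02 m and x of line_stamp_top in the frame of lens below -0.2 m and angle between the z axis of line_stamp and the x axis of lens, either way round below 0.22 rad and angle between the x axis of line_stamp and the y axis of lens, either way round below 0.22 rad and height (world z) of line_stamp above 0.17 m and contact force between line_stamp and the fingers above 1 N and linear speed of line_stamp below 0.02 m/s and angular speed of line_stamp below 0.15 rad/s and distance of each of square_stamp, round_stamp from where it was at the start of the episode below 0.02 m and angle between each of square_stamp, round_stamp's own z axis and vertical below 0.1 rad and distance of lens from where it was at the start of the episode below 0.01 m); the arm keeps its last pose, push and grip.
It fails at once if the webcam is touched (more than 1 N) (contact force between webcam and anything else above 1 N).
It fails at once if another stamp is knocked over or taken from its place (angle between any of square_stamp, round_stamp's own z axis and vertical above 0.5 rad or distance of any of square_stamp, round_stamp from where it was at the start of the episode above 0.04 m).
It fails at once if the mouse, phone, earbud case or mug is shifted by more than 30 mm (distance of any of mouse, phone, earbud_case, mug from where it was at the start of the episode above 0.03 m).
It also fails if it takes over 32 s, if anything falls off the work surface, if the arm or the gripper's body presses on something with over 40 N, if the wrist force passes 120 N, or if a joint passes its speed limit or range.

ROBOT

A 6-joint arm with a two-finger parallel gripper is mounted at the origin on the work surface. World frame = base frame: x ahead of the robot, y to its left, z up, the work surface at z = 0. Lengths are in m, angles in rad, forces in N, time in s.
With the tool pointing down it reaches from about 0.275 to 1 m from the base axis. Payload 8.4 kg.
Tool frame: the origin (TCP) lies on the centre line of the jaws, within the pads' length; the fingertips stand 14 mm ahead of it and the grasp point (between the pads) lies 5 mm behind it; z points along the fingers, y is the line along which they close (so a half turn about z gives the same grasp; the last joint's range is limited). The gripper opens to 85 mm and grips with 20 to 120 N. Pads are 22 mm wide; open, the fingers measure 114 mm over their backs; the gripper's body (76 mm by 85 mm) begins 54 mm behind the grasp point. The pads swing forward as they close: fully open they stand 13 mm farther back than shut.
Start: joints at [-1.216, 0.353, 1.633, -0, 1.155, -0.002], TCP at [0.218, -0.586, 0.245] pointing down, gripper open.
Joint ranges: [-2.63, 2.63], [-0.92, 2.1], [0.06, 2.66], [-1.3, 4.44], [0, 2.69], [-3.02, 3.02]. Speed limits (rad/s): [2.22, 2.22, 2.79, 3.14, 3.14, 3.14].

INTERFACE

Orientations are given as a 3x3 rotation matrix whose columns are the frame's x, y, z axes.
In Python, from cell import robot gives the robot as it stands. The module is installed in compiled form; this text tells all that it offers.
- The arm moves only by the tool carry_out, never from a script. Its argument "motion" is a list that holds one entry, the list of rows, each a list of 5 numbers: the shift along the tool's x, y, z in mm, then the turn about the tool's z in rad, then the opening, from 0 (shut) to 1 (fully open). In form: [[[tx, ty, tz, spin, grip], ...]]. A call has 1 to 20 rows; each row shifts and turns the commanded pose from where the row before left it, along the tool's axes as they then stand; what a row does not reach is not made up. A row lasts 1/10 s, in which the tool goes at most 50 mm and 8.59 degrees, less where a joint would pass 70% of its speed; a pose out of reach is approached as far as the arm can. A call with a gripper value outside its range is refused whole. The fingers move at their own pace and stop on an object; "newtons" is the grip in N (left out, the last holds). Time passes only in rows, so rows that do not move let the fingers close. It gives the time, the measured TCP pose, the force, the opening and the grip force at its end, in the units of the state.
- robot.read_state(): the state, without advancing time (a new reading comes with each control period).
- robot.read_camera(name): name is "scene" or "side" or "wrist"; returns the picture (384x512x3 uint8, red, green, blue); there is no depth.
- robot.camera_info(name): a dict with "fx", "fy", "cx", "cy" (pixels), "k1" (the pictures are not rectified: a ray, as slopes to the right and down, at radius r is drawn at 1 + k1 r^2 times it, then the intrinsics apply), "R" (3x3) and "t" (3): a world point X has camera coordinates R X + t; the wrist camera has in their place "mount" (4x4, takes a point from camera to tool coordinates, whose origin is the TCP and whose axes are the flange's). Camera axes: x right, y down, z forward; pixel columns grow to the right and rows downward; lengths in m; the calibration is good to about 2 mm. A picture is of the moment at which its call begins: read the wrist's pose just before it. camera_info takes no time and is no camera call.
- robot.finish_job(): hands the job in; it is judged then, once.
Trained networks look in the newest picture that a camera, given by its name, has taken for a name from the list of things; names that differ only in an ending like _2 or _b are one class to them, and where a whole thing is asked for, a point or a joint stands for the part that bears it (a point fixed in the world has none). Each returns a list of dicts, best first, with "confidence" (0 to 1); they miss things now and then, are a little off and sometimes report something else, mostly with a low value. They report only what shows in the picture. A call takes as long as a camera call.
- robot.search_frame(camera, name): "extent" ([left, top, right, bottom] as shares, 0 to 1, of the picture: columns of its width, rows of its height, round what is visible of it).
The state is a dict: "t": time; "joint_positions": joint angles; "joint_velocities": joint speeds; "effort": joint torques, N m; "position": TCP position; "eef_rot": TCP orientation; "force": force on the tool from outside, world axes, zero at the start; "moment": the same for the moment, N m; "width": opening from 0.0 (shut) to 1.0 (fully open); "gripper_force": force on a finger pad.
Only numpy, scipy, OpenCV 4.12 (cv2) and the standard library are available. Lean on these libraries where they do the work, as an engineer would, in place of code of your own. Each camera call takes 0.05 s, during which the arm holds its last target. There are 200 camera calls.

## Working session

There is one attempt and no reset: what is moved stays moved. The work goes in short steps, Python scripts to look and compute and a tool call to move; the robot and the scene stay as the last step left them, time stands still between calls to the robot, and variables do not carry over. Pictures are saved under pics/ and viewed, at most 10 in all, crops included, and the job is handed in when it is done.

Besides the shell and the picture viewer there is one more tool, called after "Call:" as a command line: name --argument value ..., lists and objects as JSON in quotes. carry_out: Moves the arm, as the interface text tells. Its arguments: {"type":"object","properties":{"motion":{"type":"array"},"newtons":{"type":"number"}},"required":["motion"]}

```bash
mkdir -p pics; python3 - <<'E'
from cell import robot
import cv2,numpy as np
print(robot.read_state())
for c in ["scene","side","wrist"]:
    im=robot.read_camera(c); cv2.imwrite(f"pics/{c}0.png",im[:,:,::-1])
    print(c,{k:np.round(v,4).tolist() for k,v in robot.camera_info(c).items()})
    for n in ["line_stamp","square_stamp","round_stamp","tray","webcam","lens"]:
        print(n,[(np.round(np.array(d["extent"])*[512,384,512,384]).tolist(),round(d["confidence"],2)) for d in robot.search_frame(c,n)[:3]])
a=cv2.imread("pics/scene0.png");b=cv2.imread("pics/side0.png")
E
```

```text
{'t': 0.0, 'joint_positions': array([-1.21636924e+00,  3.53654950e-01,  1.63413952e+00, -8.23637037e-07,
        1.15518609e+00, -2.36994935e-03]), 'joint_velocities': array([-1.74130196e-03,  6.54431369e-04, -2.42912916e-05, -3.72732757e-05,
       -5.70239953e-04,  2.33390772e-04]), 'effort': array([ 3.00652493e-03, -6.05248833e+01, -3.42064977e+01,  9.76349838e-05,
        9.47398221e-03, -9.20619868e-06]), 'position': array([ 0.21815598, -0.58520392,  0.24455511]), 'eef_rot': array([[ 9.37020228e-01,  3.49274763e-01, -4.82385223e-04],
       [ 3.49275096e-01, -9.37019324e-01,  1.30138373e-03],
       [ 2.53621711e-06, -1.38790802e-03, -9.99999037e-01]]), 'force': array([ 0.40588295, -0.39066517, -0.08546275]), 'moment': array([-0.05059133,  0.02343743,  0.01811435]), 'gripper_force': 0.0, 'width': 0.994266525415791}
scene {'fx': 444.8974, 'fy': 444.8974, 'cx': 252.3381, 'cy': 181.7229, 'k1': -0.0215, 'R': [[0.5457, 0.8379, 0.0094], [0.7152, -0.4598, -0.5264], [-0.4368, 0.294, -0.8502]], 't': [-0.2916, -0.4013, 1.7373]}
line_stamp [([315.0, 138.0, 332.0, 161.0], 0.5)]
square_stamp
[... 347 characters left out ...]
.0814, -0.6673, -0.7403], [0.0832, 0.7356, -0.6723]], 't': [-0.593, 0.088, 1.153]}
line_stamp []
square_stamp [([214.0, 159.0, 230.0, 192.0], 0.84)]
round_stamp [([229.0, 130.0, 249.0, 157.0], 0.64), ([224.0, 143.0, 237.0, 174.0], 0.61), ([205.0, 140.0, 257.0, 200.0], 0.47)]
tray [([206.0, 145.0, 257.0, 199.0], 0.72)]
webcam [([258.0, 190.0, 295.0, 252.0], 0.67)]
lens [([270.0, 193.0, 283.0, 220.0], 0.68)]
wrist {'fx': 297.8324, 'fy': 297.8324, 'cx': 254.6673, 'cy': 193.0082, 'k1': -0.066, 'mount': [[0.0011, -0.9478, -0.3189, 0.081], [1.0, 0.0011, 0.0002, 0.0003], [0.0002, -0.3189, 0.9478, -0.1281], [0.0, 0.0, 0.0, 1.0]]}
line_stamp []
square_stamp []
round_stamp []
tray []
webcam []
lens []
```

```bash
python3 - <<'E'
import cv2,numpy as np
a=cv2.imread("pics/scene0.png")[110:260,200:400];b=cv2.imread("pics/side0.png")[110:260,180:380]
cv2.imwrite("pics/ab.png",np.vstack([cv2.resize(a,(800,600),interpolation=3)[:, :],cv2.resize(b,(800,600),interpolation=3)]).reshape(2,600,800,3)[0])
cv2.imwrite("pics/b.png",cv2.resize(b,(800,600),interpolation=3))
E
```

```text
(no output)
```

View pics/ab.png

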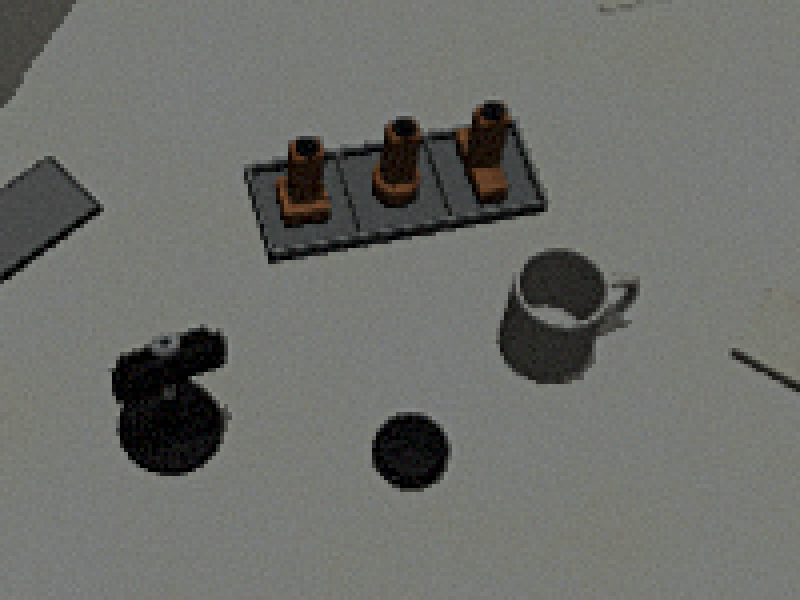

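View pics/b.png

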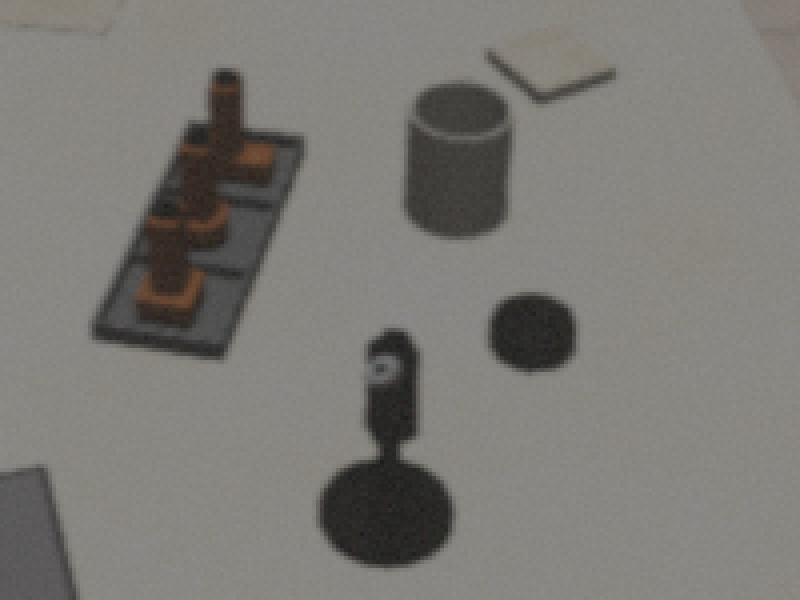

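View pics/side0.png

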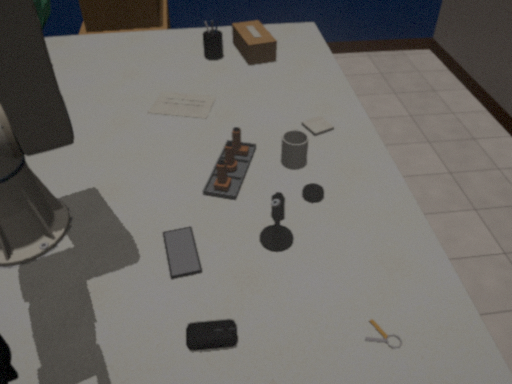

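```bash
cat > h.py <<'E'
from cell import robot
import numpy as np,cv2
from scipy.optimize import least_squares
def P(c,st=None):
    i=robot.camera_info(c)
    if c!="wrist": return i,i["R"],i["t"]
    m=np.array(i["mount"]);R=st["eef_rot"]@m[:3,:3];p=st["eef_rot"]@m[:3,3]+st["position"]
    return i,R.T,-R.T@p
def proj(X,c,st=None):
    i,R,t=P(c,st);X=np.atleast_2d(X);Y=X@R.T+t;s=Y[:,:2]/Y[:,2:];s=s*(1+i["k1"]*(s**2).sum(1,keepdims=True))
    return s*[i["fx"],i["fy"]]+[i["cx"],i["cy"]]
def tri(obs): # [(cam,st,u,v)]
    f=lambda X:np.concatenate([(proj(X,c,s)-[u,v]).ravel() for c,s,u,v in obs])
    r=least_squares(f,[.5,-.1,.1]);return r.x,np.abs(r.fun).max()
def onplane(c,uv,z,st=None):
    return least_squares(lambda q:(proj([q[0],q[1],z],c,st)-uv).ravel(),[.5,-.1]).x
E
python3 - <<'E'
from h import *
S=lambda u,v:("scene",None,200+u/4,110+v/4);D=lambda u,v:("side",None,180+u/4,110+v/4)
for n,a,b in [("line",(490,107),(227,77)),("round",(404,127),(197,133)),("square",(306,146),(163,207)),("lens",(165,346),(381,370)),("foot",(171,428),(387,512)),("earbud",(410,448),(532,325)),("mug",(560,278),(462,110)),
 ("trayA near-y,-x",(245,168),(95,328)),("tray -y+x",(268,250),(222,350)),("tray +y+x",(547,205),(303,140)),("tray +y-x",(515,122),(188,125)),("head+y",(222,345),(390,335)),("head-y",(117,372),(385,435))]:
    x,r=tri([S(*a),D(*b)]);print(n,x.round(4),round(r,1))
E
```

```text
line [0.5851 0.2431 0.095 ] 1.3
round [0.5594 0.1738 0.0944] 0.2
square [0.5303 0.096  0.0921] 0.2
lens [ 0.6429 -0.1113  0.124 ] 0.2
foot [ 0.6504 -0.1122  0.0035] 0.4
earbud [0.7728 0.0321 0.0176] 0.3
mug [0.747  0.1864 0.0926] 1.7
trayA near-y,-x [0.4771 0.0738 0.011 ] 0.9
tray -y+x [0.5605 0.041  0.0124] 1.5
tray +y+x [0.6467 0.2728 0.0096] 0.3
tray +y-x [0.5602 0.3066 0.0072] 0.2
head+y [ 0.6566 -0.0691  0.1104] 0.6
head-y [ 0.6385 -0.1512  0.1126] 0.8
```

Call:
carry_out --motion '[[[31.5,-32.5,0,0,1],[31.5,-32.5,0,0,1],[31.5,-32.5,0,0,1],[31.5,-32.5,0,0,1],[31.5,-32.5,0,0,1],[31.5,-32.5,0,0,1],[31.5,-32.5,0,0,1],[31.5,-32.5,0,0,1],[31.5,-32.5,0,0,1],[31.5,-32.5,0,0,1],[31.5,-32.5,0,0,1],[31.5,-32.5,0,0,1],[31.5,-32.5,0,0,1],[31.5,-32.5,0,0,1],[31.5,-32.5,0,0,1],[31.5,-32.5,0,0,1],[31.5,-32.5,0,0,1],[31.5,-32.5,0,0,1],[31.5,-32.5,0,0,1],[31.5,-32.5,0,0,1]]]'

```text
t: 3.05
position: [0.5821, 0.2454, 0.2453]
eef_rot: [[0.937, 0.35, 0.0], [0.35, -0.937, -0.0], [0.0, 0.0, -1.0]]
force: [1.2, 0.3, 0.3]
width: 0.999
gripper_force: 0.0
```

Call:
carry_out --motion '[[[0,0,0,-0.1425,1],[0,0,0,-0.1425,1],[0,0,0,-0.1425,1],[0,0,0,-0.1425,1],[0,0,0,-0.1425,1],[0,0,0,-0.1425,1],[0,0,0,0,1],[0,0,0,0,1]]]'

```text
t: 3.85
position: [0.5816, 0.2435, 0.2453]
eef_rot: [[0.355, 0.935, -0.0], [0.935, -0.355, 0.0], [0.0, -0.0, -1.0]]
force: [-0.1, -0.4, 1.1]
width: 1.0
gripper_force: 0.0
```

```bash
python3 - <<'E'
from h import *
st=robot.read_state();im=robot.read_camera("wrist")
cv2.imwrite("pics/w1.png",cv2.resize(im[:,:,::-1],(800,600)))
print(st["position"],st["eef_rot"].round(3),st["joint_positions"])
for n in ["line_stamp","line_stamp_top","round_stamp","lens"]:
    print(n,[(np.round(np.array(d["extent"])*[512,384,512,384]).tolist(),round(d["confidence"],2)) for d in robot.search_frame("wrist",n)[:2]])
E
```

```text
[0.58158306 0.24345401 0.24527147] [[ 0.355  0.935 -0.   ]
 [ 0.935 -0.355  0.   ]
 [ 0.    -0.    -1.   ]] [3.94039884e-01 3.61461289e-01 1.62104360e+00 4.85405495e-05
 1.15911166e+00 7.57258109e-01]
line_stamp []
line_stamp_top [([225.0, 147.0, 281.0, 190.0], 0.6)]
round_stamp [([239.0, 199.0, 278.0, 257.0], 0.56)]
lens []
```

View pics/w1.png

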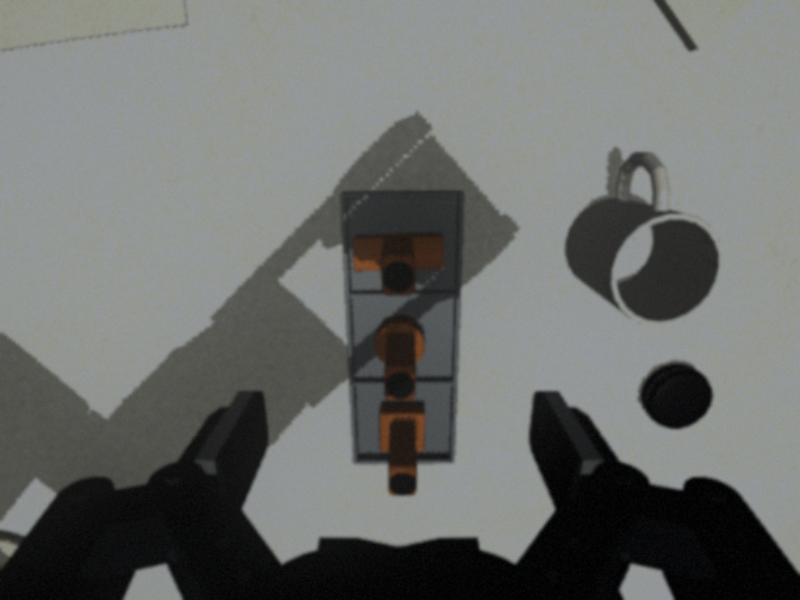

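```bash
python3 - <<'E'
from h import *
st=robot.read_state();st["position"]=np.array(st["position"])
def go(n,u,v,z):
    x=onplane("wrist",np.array([u,v])*.64,z,st);d=st["eef_rot"].T@(np.r_[x,z]-st["position"]);print(n,x.round(4),"tool mm",(d*1000).round(1))
go("top",399,276,.09);go("foot L",354,234,.026);go("foot R",443,234,.026);go("rtop",400,385,.09);go("wall+y inner",403,193,.016)
go("wall L",343,193,.016);go("wall R",463,192,.016)
E
```

```text
top [0.5828 0.2461] tool mm [2.800e+00 1.000e-01 1.553e+02]
foot L [0.5565 0.272 ] tool mm [ 17.9 -33.6 219.3]
foot R [0.6192 0.2485] tool mm [ 17.9  33.4 219.3]
rtop [0.5563 0.1734] tool mm [-74.5   1.  155.3]
wall+y inner [0.6013 0.2865] tool mm [ 47.2   3.2 229.3]
wall L [0.559  0.3025] tool mm [ 47.3 -42.  229.3]
wall R [0.644  0.2714] tool mm [ 48.1  48.5 229.3]
```

Call:
carry_out --motion '[[[4,0,23,0,1],[0,0,23,0,1],[0,0,23,0,1],[0,0,23,0,1],[0,0,23,0,1],[0,0,23,0,1],[0,0,23,0,1],[0,0,23,0,1],[0,0,0,0,0],[0,0,0,0,0],[0,0,0,0,0],[0,0,0,0,0],[0,0,0,0,0],[0,0,0,0,0],[0,0,0,0,0],[0,0,0,0,0]]]' --newtons 30

```text
t: 5.7
position: [0.5838, 0.2476, 0.0626]
eef_rot: [[0.351, 0.936, 0.002], [0.936, -0.351, 0.001], [0.001, 0.001, -1.0]]
force: [-0.4, -0.2, 7.4]
width: 0.253
gripper_force: 35.1
```

Call:
carry_out --motion '[[[0,0,-4,0,0],[8,0,0,0,0],[8,0,0,0,0],[5,0,0,0,0],[4,0,0,0,0],[4,0,0,0,0],[4,0,0,0,0],[4,0,0,0,0],[4,0,0,0,0],[4,0,0.5,0,0],[4,0,0.5,0,0],[4,0,1,0,0],[0,0,0,0,0]]]' --newtons 20

```text
t: 7.0
position: [0.6011, 0.2963, 0.0632]
eef_rot: [[0.351, 0.936, -0.002], [0.936, -0.351, -0.002], [-0.002, -0.001, -1.0]]
force: [-1.6, -4.6, 4.0]
width: 0.253
gripper_force: 34.8
```

```bash
python3 - <<'E'
from h import *
st=robot.read_state();print(st["position"],st["force"],st["gripper_force"])
a=robot.read_camera("scene")[100:200,270:390];b=robot.read_camera("side")[100:200,200:320];w=robot.read_camera("wrist")[100:384,120:392]
z=lambda i:cv2.resize(i[:,:,::-1],(360,300),interpolation=3)
cv2.imwrite("pics/c2.png",np.vstack([np.hstack([z(a),z(b)]),np.hstack([z(w),z(w)*0])]))
E
```

```text
[0.60108519 0.29627986 0.0632283 ] [-1.60731318 -4.61274258  4.01665564] 34.78218376636505
```

View pics/c2.png

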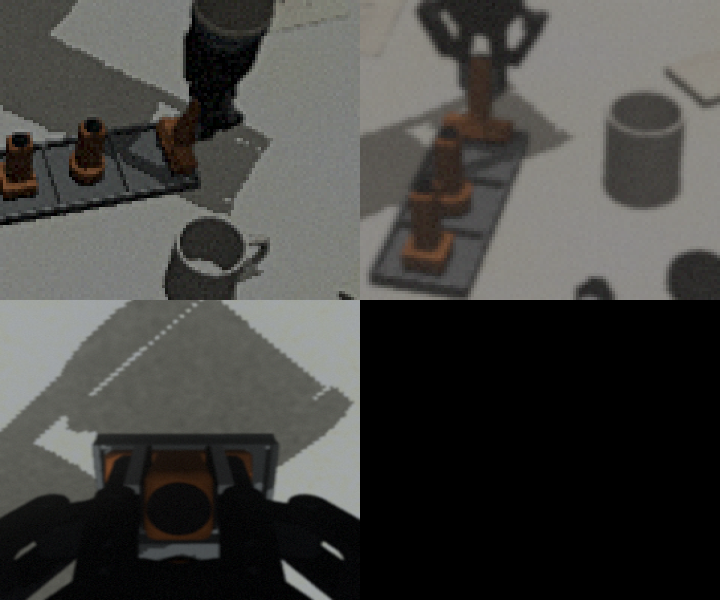

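Call:
carry_out --motion '[[[2,0,0.5,0,0],[2,0,0.5,0,0],[0,0,0,0,0],[0,0,0,0,0]]]'

```text
t: 7.55
position: [0.6026, 0.3001, 0.0622]
eef_rot: [[0.351, 0.936, -0.001], [0.936, -0.351, -0.001], [-0.001, -0.001, -1.0]]
force: [-2.6, -4.8, 3.8]
width: 0.254
gripper_force: 34.7
```

Call:
carry_out --motion '[[[0,0,0,0,0],[0,0,0,0,0],[0,0,-10,0,0],[0,0,-20,0,0],[0,0,-40,0,0],[0,0,-40,0,0],[0,0,-40,0,0],[0,0,-40,0,0],[0,0,-40,0,0],[0,0,-20,0,0],[0,0,0,0,0],[0,0,0,0,0]]]' --newtons 100

```text
t: 8.75
position: [0.6031, 0.3009, 0.3125]
eef_rot: [[0.351, 0.936, 0.001], [0.936, -0.351, 0.001], [0.001, 0.001, -1.0]]
force: [0.1, 0.4, -0.8]
width: 0.245
gripper_force: 97.7
```

```bash
python3 - <<'E'
from h import *
st=robot.read_state();print(st["position"],st["force"],st["gripper_force"],st["t"])
np.save("st3.npy",np.r_[st["position"],st["eef_rot"].ravel()])
a=robot.read_camera("scene");b=robot.read_camera("side")
p=proj(st["position"],"scene")[0].astype(int);q=proj(st["position"],"side")[0].astype(int);print(p,q,proj(st["position"],"scene"),proj(st["position"],"side"))
z=lambda i,p:cv2.resize(i[max(p[1]-25,0):max(p[1]-25,0)+75,p[0]-25:p[0]+25,::-1],(400,600),interpolation=2)
cv2.imwrite("pics/c3.png",cv2.convertScaleAbs(np.hstack([z(a,p),z(b,q)]),alpha=1.8))
E
```

```text
[0.60307334 0.30089176 0.31248892] [ 0.11101013  0.44904941 -0.77903071] 97.73640632629395 8.75
[352  88] [238  48] [[352.49217211  88.28908324]] [[238.63229085  48.59571353]]
```

View pics/c3.png

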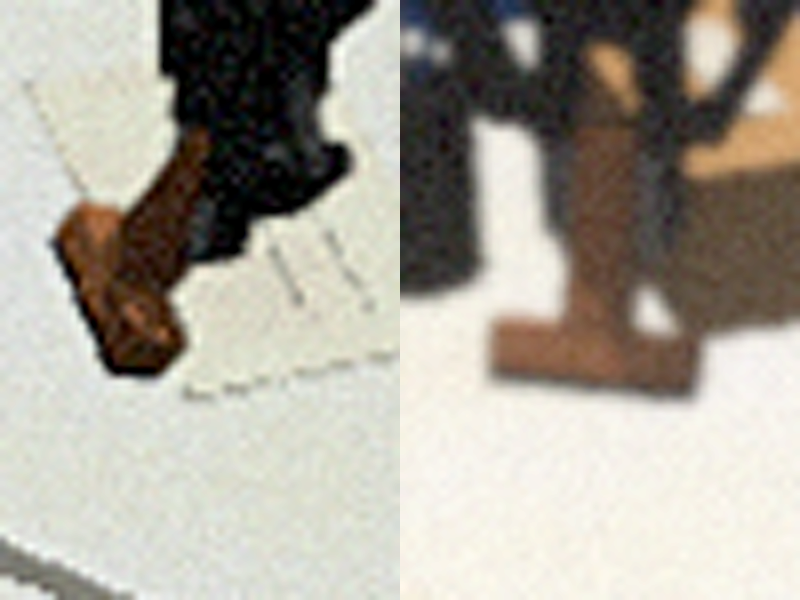

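```bash
cat >> h.py <<'E'
def stamp(th,h,dy=0,dx=0,st=None):
    # face centre & axes; tilt th about tool y, top toward tool +x; h = TCP height along stamp
    R=st["eef_rot"];z=np.array([np.sin(th),0,-np.cos(th)]);y=np.array([np.cos(th),0,np.sin(th)]);x=np.array([0,1.,0])
    A=np.stack([x,y,z],1);o=np.array([dx*0,dy,0])-h*z-dx*y
    return R@A,st["position"]+R@o
E
python3 - <<'E'
from h import *
s=np.load("st3.npy");st={"position":s[:3],"eef_rot":s[3:].reshape(3,3)}
ob=[("side",(490,320),(-35,-13,22)),("side",(490,378),(-35,-13,0)),("side",(697,397),(35,-13,0)),("side",(702,337),(35,-13,22)),
("scene",(55,242),(-35,-13,0)),("scene",(108,372),(35,-13,0)),("scene",(165,376),(35,13,0)),("scene",(187,340),(35,13,22)),("scene",(78,205),(-35,-13,22))]
def f(q):
    A,o=stamp(q[0],q[1],q[2],q[3],st);r=[]
    for c,p,X in ob:
        u=np.array(p)/8+([327,63] if c=="scene" else [163,23]);
        r.append(proj(o+A@(np.array(X)/1000),c)[0]-u)
    return np.ravel(r)
q=least_squares(f,[.55,.06,0,0]);print(np.degrees(q.x[0]),q.x);print(f(q.x).reshape(-1,2).round(1).tolist())
E
```

```text
10.545296616805384 [0.18405015 0.05259758 0.0046797  0.0193772 ]
[[0.0, -1.1], [-0.0, -0.3], [-0.8, 0.1], [-1.1, -0.5], [-0.7, 0.5], [0.1, 1.6], [0.9, 0.8], [0.8, 0.2], [-1.1, -0.1]]
```

```bash
cat > fit.py <<'E'
from h import *
from scipy.optimize import minimize
B=lambda x,y,z0,z1:np.array([[a,b,c] for a in(-x,x) for b in(-y,y) for c in(z0,z1)])/1000
FOOT,GRIP=B(35,13,0,22),B(11,14,22,86)
K=8
def take():
    st=robot.read_state();return st,{c:robot.read_camera(c) for c in("scene","side","wrist")}
def wood(im):
    m=cv2.resize(cv2.GaussianBlur(im,(3,3),0),None,fx=1,fy=1).astype(int);r,g,b=m[...,0],m[...,1],m[...,2]
    return ((r>1.45*b)&(r>40)&(r-b>20)).astype(np.uint8)
def fit(st,ims,x0):
    data=[]
    for c,im in ims.items():
        A,o=stamp(*x0,st=st);p=proj(o+np.r_[FOOT,GRIP]@A.T,c,st);lo=np.maximum(p.min(0)-12,0).astype(int);hi=np.minimum(p.max(0)+12,[512,384]).astype(int)
        k=6 if c!="wrist" else 3
        big=cv2.resize(im[lo[1]:hi[1],lo[0]:hi[0]],None,fx=k,fy=k,interpolation=cv2.INTER_LINEAR)
        data.append((c,lo,k,wood(big)))
    def masks(q,c,lo,k,w):
        A,o=stamp(*q,st=st);out=[]
        for V in(FOOT,GRIP):
            m=np.zeros_like(w);h=cv2.convexHull(((proj(o+V@A.T,c,st)-lo+.5)*k*16).astype(np.int32));cv2.fillPoly(m,[h],1,shift=4);out.append(m)
        return out
    def cost(q,full=False):
        t=[]
        for d in data:
            f,g=masks(q,*d);w=d[3];out=(w&(1-(f|g))).sum();miss=(f&(1-w)).sum() if d[0]!="wrist" else .0
            t.append((out+miss)/max(f.sum(),1))
        return t if full else sum(t)
    best=min((minimize(cost,[th,x0[1],x0[2],dx],method="Nelder-Mead",options=dict(initial_simplex=np.array([[th,x0[1],x0[2],dx]]+[[th+.1*(i==0),x0[1]+.008*(i==1),x0[2]+.004*(i==2),dx+.006*(i==3)] for i in range(4)]))) for th in(.2,.4,.6) for dx in(0,.012)),key=lambda r:r.fun)
    ov=[]
    for d in data:
        f,g=masks(best.x,*d);v=cv2.cvtColor(d[3]*120,cv2.COLOR_GRAY2BGR);
        c1=[cv2.findContours(m,0,2)[0] for m in(f,g)];cv2.drawContours(v,c1[0],-1,(0,255,0),1);cv2.drawContours(v,c1[1],-1,(0,0,255),1)
        ov.append(cv2.resize(v,(266,400)))
    cv2.imwrite("pics/ov.png",np.hstack(ov))
    return best.x,cost(best.x,True)
E
python3 - <<'E'
from fit import *
import pickle
st,ims=take();pickle.dump((dict(st),ims),open("shot.pkl","wb"))
x,c=fit(st,ims,[.4,.055,0,.005]);print(np.degrees(x[0]),x,c,st["t"])
E
```

```text
Traceback (most recent call last):
  File "fit.py", line 29, in fit
    best=min((minimize(cost,[th,x0[1],x0[2],dx],method="Nelder-Mead",options=dict(initial_simplex=np.array([[th,x0[1],x0[2],dx]]+[[th+.1*(i==0),x0[1]+.008*(i==1),x0[2]+.004*(i==2),dx+.006*(i==3)] for i in range(4)]))) for th in(.2,.4,.6) for dx in(0,.012)),key=lambda r:r.fun)
  File "fit.py", line 29, in <genexpr>
    best=min((minimize(cost,[th,x0[1],x0[2],dx],method="Nelder-Mead",options=dict(initial_simplex=np.array([[th,x0[1],x0[2],dx]]+[[th+.1*(i==0),x0[1]+.008*(i==1),x0[2]+.004*(i==2),dx+.006*(i==3)] for i in range(4)]))) for th in(.2,.4,.6) for dx in(0,.012)),key=lambda r:r.fun)
              ~~~~~~~~^^^^^^^^^^^^^^^^^^^^^^^^^^^^^^^^^^^^^^^^^^^^^^^^^^^^^^^^^^^^^^^^^^^^^^^^^^^^^^^^^^^^^^^^^^^^^^^^^^^^^^^^^^^^^^^^^^^^^^^^^^^^^^^^^^^^^^^^^^^^^^^^^^^^^^^^^^^^^^^^^^^^^^^^^^^^^^^^^^^^^^^^^^^^^^^^^^^
  File "fit.py", line 26, in cost
    f,g=masks(q,*d);w=d[3];out=(w&(1-(f|g))).sum();miss=(f&(1-w)).sum() if d[0]!="wrist" else .0
        ~~~~~^^^^^^
  File "fit.py", line 21, in masks
    m=np.zeros_like(w);h=cv2.convexHull(((proj(o+V@A.T,c,st)-lo+.5)*k*16).astype(np.int32));cv2.fillPoly(m,[h],1,shift=4);out.append(m)
                                          ~~~~^^^^^^^^^^^^^^
  File "h.py", line 10, in proj
    i,R,t=P(c,st);X=np.atleast_2d(X);Y=X@R.T+t;s=Y[:,:2]/Y[:,2:];s=s*(1+i["k1"]*(s**2).sum(1,keepdims=True))
          ~^^^^^^
  File "h.py", line 5, in P
    i=robot.camera_info(c)
ValueError: time passes only in moves, steps and waits
```

```bash
sed -i 's/^def P(c/from functools import lru_cache\ninfo=lru_cache(robot.camera_info)\ndef P(c/; s/i=robot.camera_info(c)/i=info(c)/' h.py
python3 - <<'E'
from fit import *
import pickle
st,ims=pickle.load(open("shot.pkl","rb"))
x,c=fit(st,ims,[.4,.055,0,.005]);print(np.degrees(x[0]),x,c,st["t"])
E
```

```text
62.23345253807279 [ 1.08617865  0.05234306 -0.00139727 -0.00744972] [np.float64(0.5148978433598184), np.float64(1.0334867481352166), np.float64(0.06052790245863201)] 8.85
```

View pics/ov.png

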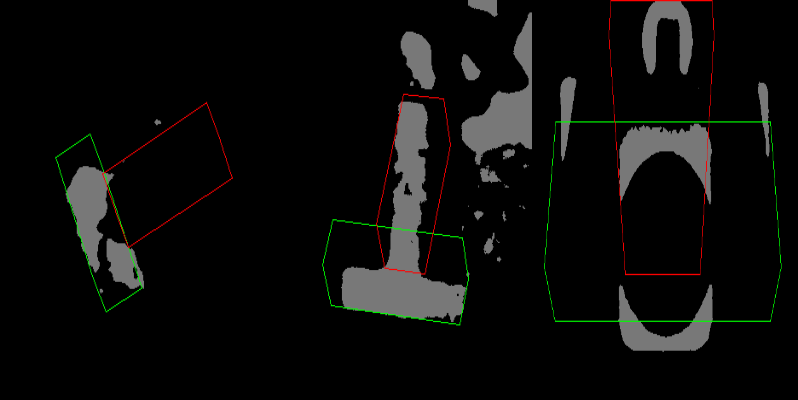

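```bash
python3 - <<'E'
import pickle,cv2,numpy as np
st,ims=pickle.load(open("shot.pkl","rb"))
w=cv2.resize(ims["wrist"][150:384,155:355],(513,600),interpolation=2)
s=cv2.resize(ims["scene"][60:125,325:356],(287,600),interpolation=2)
cv2.imwrite("pics/ws.png",cv2.convertScaleAbs(np.hstack([w,s])[:,:,::-1],alpha=1.8))
E
```

```text
(no output)
```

View pics/ws.png

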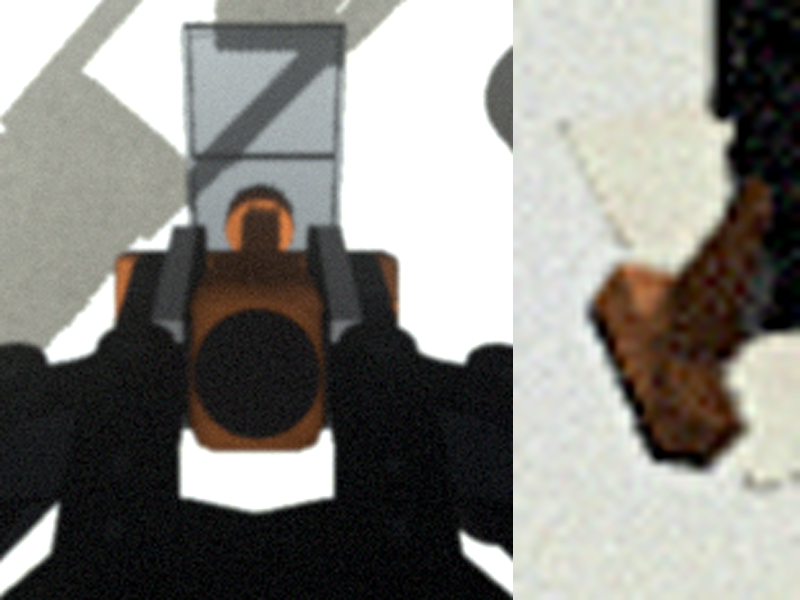

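```bash
python3 - <<'E'
from fit import *
import pickle
st,_=pickle.load(open("shot.pkl","rb"))
C=lambda u,v:np.array([155+u/2.565,150+v/2.564])
for zf,nm in((22,"z22"),(0,"z0")):
    ob=[((257,373),(0,0,86)),((257,449),(0,-14,86)),((117,254),(-35,13,zf)),((398,254),(35,13,zf)),((189,373),(-11,0,86)),((325,373),(11,0,86))]
    W=np.array([1,1,1,1,.5,.5])
    def f(q):
        A,o=stamp(*q,st=st);p=proj(o+A@np.array([x for _,x in ob]).T.T[...,None].squeeze(-1).T/1000 if 0 else o+(np.array([x for _,x in ob])/1000)@A.T,"wrist",st)
        return ((p-np.array([C(*u) for u,_ in ob]))*W[:,None]).ravel()
    q=least_squares(f,[.5,.06,0,0]);print(nm,np.degrees(q.x[0]),q.x.round(4));print(f(q.x).reshape(-1,2).round(1).tolist())
    A,o=stamp(*q.x,st=st);print("z22/z0 edge v:",((proj(o+np.array([[0,13,22],[0,13,0]])/1000@A.T,"wrist",st)[:,1]-150)*2.564).round())
    print("scene px (face centre, top)",proj(o+np.array([[0,0,0],[-35,-13,0],[35,-13,0],[35,13,0],[35,13,22],[-35,-13,22]])/1000@A.T,"scene").round(1).tolist())
    J=q.jac;print("sd",np.sqrt(np.diag(np.linalg.inv(J.T@J))).round(4))
E
```

```text
z22 23.546648055844724 [ 4.11e-01  6.70e-02 -2.00e-04  9.30e-03]
[[0.2, -1.2], [0.1, 2.0], [0.6, -0.2], [-1.1, -0.1], [0.6, -0.6], [-0.4, -0.6]]
z22/z0 edge v: [254. 246.]
scene px (face centre, top) [[337.2, 103.7], [330.2, 94.7], [337.4, 111.9], [344.3, 113.0], [348.4, 108.0], [334.0, 89.6]]
sd [0.0111 0.0021 0.0002 0.0006]
z0 26.671869394381904 [ 4.655e-01  5.480e-02 -3.000e-04  7.300e-03]
[[0.2, -2.8], [0.1, 4.5], [3.1, -0.3], [-3.8, -0.2], [-0.8, -1.4], [0.9, -1.4]]
z22/z0 edge v: [258. 254.]
scene px (face centre, top) [[339.2, 100.8], [332.3, 91.6], [339.6, 108.8], [346.3, 110.2], [350.8, 105.3], [336.5, 86.5]]
sd [0.008  0.0021 0.0002 0.0004]
```

Call:
carry_out --motion '[[[-10,0,40,0,0],[-10,0,40,0,0],[0,0,40,0,0],[0,0,40,0,0],[0,0,40,0,0],[0,0,30,0,0],[0,0,15,0,0],[0,0,5,0,0],[0,0,0,0,0],[5,0,0,0,0],[5,0,0,0,0],[5,0,0,0,0],[5,0,0,0,0]]]' --newtons 30

```text
t: 10.3
position: [0.6033, 0.3008, 0.0631]
eef_rot: [[0.351, 0.936, 0.001], [0.936, -0.351, -0.001], [-0.0, 0.001, -1.0]]
force: [-1.8, -14.7, 5.5]
width: 0.249
gripper_force: 98.6
```

Call:
carry_out --motion '[[[2,0,0,0,0],[2,0,0,0,0],[2,0,0,0,0],[2,0,0.5,0,0],[2,0,0.5,0,0],[0,0,0,0,0]]]'

```text
t: 10.9
position: [0.6055, 0.3073, 0.0609]
eef_rot: [[0.35, 0.937, -0.003], [0.937, -0.35, -0.005], [-0.006, -0.001, -1.0]]
force: [-1.4, -12.9, 2.9]
width: 0.246
gripper_force: 98.1
```

Call:
carry_out --motion '[[[0,0,0,0,0],[0,0,0,0,0],[0,0,-10,0,0],[0,0,-20,0,0],[0,0,-40,0,0],[0,0,-40,0,0],[0,0,-40,0,0],[0,0,-40,0,0],[0,0,-40,0,0],[0,0,-20,0,0],[0,0,0,0,0],[0,0,0,0,0]]]' --newtons 110

```text
t: 12.1
position: [0.6064, 0.3103, 0.3115]
eef_rot: [[0.351, 0.936, 0.001], [0.936, -0.351, 0.001], [0.001, 0.0, -1.0]]
force: [-0.4, -0.3, -1.3]
width: 0.242
gripper_force: 107.6
```

```bash
python3 - <<'E'
from fit import *
import pickle
st,ims=take();pickle.dump((dict(st),ims),open("shot2.pkl","wb"))
print(st["position"],st["eef_rot"].round(3),st["joint_positions"],st["t"])
p=proj(st["position"],"scene")[0].astype(int);x0,y0=p[0]-25,max(p[1]-20,0);print(x0,y0)
w=cv2.resize(ims["wrist"][150:384,155:355],(513,600),interpolation=2)
s=cv2.resize(ims["scene"][y0:y0+65,x0:x0+31],(287,600),interpolation=2)
cv2.imwrite("pics/ws2.png",cv2.convertScaleAbs(np.hstack([w,s])[:,:,::-1],alpha=1.8))
E
```

```text
[0.60640245 0.31027112 0.31146842] [[ 0.351  0.936  0.001]
 [ 0.936 -0.351  0.001]
 [ 0.001  0.    -1.   ]] [4.70623983e-01 3.90916507e-01 1.43009776e+00 2.24583900e-04
 1.31972636e+00 8.29296531e-01] 12.1
330 67
```

View pics/ws2.png

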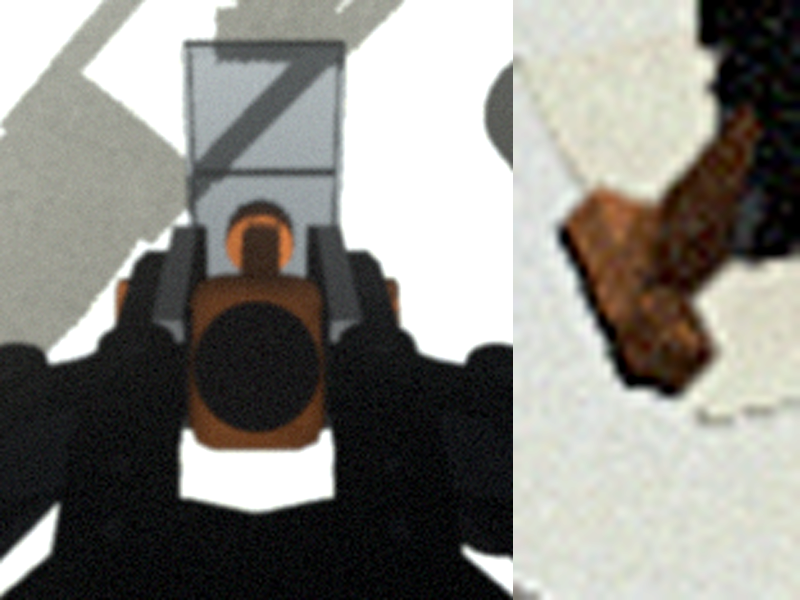

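```bash
python3 - <<'E'
from fit import *
import pickle
st,_=pickle.load(open("shot2.pkl","rb"))
C=lambda u,v:np.array([155+u/2.565,150+v/2.564])
for zf in(22,0):
    w=[((257,366),(0,0,86)),((257,449),(0,-14,86)),((117,280),(-35,13,zf)),((398,280),(35,13,zf)),((189,366),(-11,0,86)),((325,366),(11,0,86))]
    s=[((335.3,91.9),(-35,-13,0)),((341.8,108.7),(35,-13,0)),((348.6,109.5),(35,13,0)),((352.1,104.9),(35,13,22)),((339.4,87.4),(-35,-13,22))]
    def f(q):
        A,o=stamp(*q[:4],st=st);P_=lambda ob,c:proj(o+np.array([x for _,x in ob])/1000@A.T,c,st)
        a=(P_(w,"wrist")-[C(*u) for u,_ in w])*np.array([1,.5,1,1,.3,.3])[:,None]
        b=P_(s,"scene")+q[4:]-[u for u,_ in s]
        return np.r_[a.ravel(),b.ravel(),q[4:]]
    q=least_squares(f,[.5,.06,0,0,0,0]);print(zf,np.degrees(q.x[0]),q.x.round(4));print(f(q.x).reshape(-1,2).round(1).tolist())
    A,o=stamp(*q.x[:4],st=st);print("v z22,z0:",((proj(o+np.array([[0,13,22],[0,13,0]])/1000@A.T,"wrist",st)[:,1]-150)*2.564).round())
E
```

```text
22 30.702169846126786 [ 5.3590e-01  6.2900e-02 -2.0000e-04  1.0200e-02  1.6448e+00 -5.2130e-01]
[[0.2, -0.5], [0.1, 1.3], [-0.7, -0.3], [0.2, -0.2], [0.1, -0.2], [0.1, -0.2], [-1.0, -0.4], [-0.2, 0.0], [-0.6, 1.0], [0.7, 0.8], [-0.5, -0.9], [1.6, -0.5]]
v z22,z0: [280. 279.]
0 31.869820646558527 [ 5.562e-01  5.100e-02 -2.000e-04  9.300e-03 -5.347e-01  1.742e+00]
[[0.3, -1.1], [0.2, 2.9], [2.0, -0.1], [-2.6, -0.0], [-0.7, -0.4], [0.9, -0.4], [-0.7, -0.9], [0.3, -0.5], [-0.3, 0.7], [1.2, 0.4], [-0.0, -1.4], [-0.5, 1.7]]
v z22,z0: [279. 280.]
```

Call:
carry_out --motion '[[[-20,6,0,0,0],[-37,11,0,0,0],[-37,11,0,0,0],[-37,11,0,0,0],[-37,11,0,0,0],[-37,11,0,0,0],[-37,11,0,0,0],[-33,10,0,0,0],[0,0,0,-0.1428,0],[0,0,0,-0.1428,0],[0,0,0,-0.1428,0],[0,0,0,-0.1428,0],[0,0,0,-0.1428,0],[0,0,0,-0.1428,0],[0,0,0,-0.1428,0],[0,0,0,-0.1428,0],[0,0,0,-0.1428,0],[0,0,0,-0.1428,0],[0,0,0,-0.1428,0],[0,0,0,-0.1428,0]]]'

```text
t: 14.25
position: [0.5859, 0.0229, 0.3103]
eef_rot: [[-0.978, 0.209, -0.002], [0.209, 0.978, -0.0], [0.002, -0.001, -1.0]]
force: [-0.0, -0.3, -1.0]
width: 0.246
gripper_force: 107.4
```

Call:
carry_out --motion '[[[0,0,0,0,0],[0,0,0,0,0]]]'

```text
t: 14.45
position: [0.5862, 0.0232, 0.3106]
eef_rot: [[-0.976, 0.219, -0.001], [0.219, 0.976, -0.0], [0.001, -0.0, -1.0]]
force: [0.2, 0.1, -1.0]
width: 0.24
gripper_force: 107.4
```

```bash
python3 - <<'E'
from fit import *
import pickle
st=robot.read_state();im=robot.read_camera("wrist")
pickle.dump((dict(st),im),open("shot3.pkl","wb"))
print(st["position"],st["eef_rot"].round(3),st["joint_positions"].round(2),st["t"],st["gripper_force"])
for n in["lens","webcam"]:print(n,[(np.round(np.array(d["extent"])*[512,384,512,384]).tolist(),round(d["confidence"],2)) for d in robot.search_frame("wrist",n)[:2]])
p=proj([.643,-.111,.124],"wrist",st)[0].astype(int);x0,y0=max(p[0]-80,0),max(min(p[1]-60,264),0);print(p,x0,y0)
cv2.imwrite("pics/l.png",cv2.convertScaleAbs(cv2.resize(im[y0:y0+120,x0:x0+160,::-1],(800,600),interpolation=2),alpha=1.8))
E
```

```text
[0.58619422 0.02316762 0.3106238 ] [[-0.976  0.219 -0.001]
 [ 0.219  0.976 -0.   ]
 [ 0.001 -0.    -1.   ]] [ 0.04  0.24  1.64 -0.    1.26 -1.31] 14.45 107.42647647857666
lens [([124.0, 227.0, 189.0, 253.0], 0.7)]
webcam [([120.0, 180.0, 207.0, 255.0], 0.61)]
[155 242] 75 182
```

View pics/l.png

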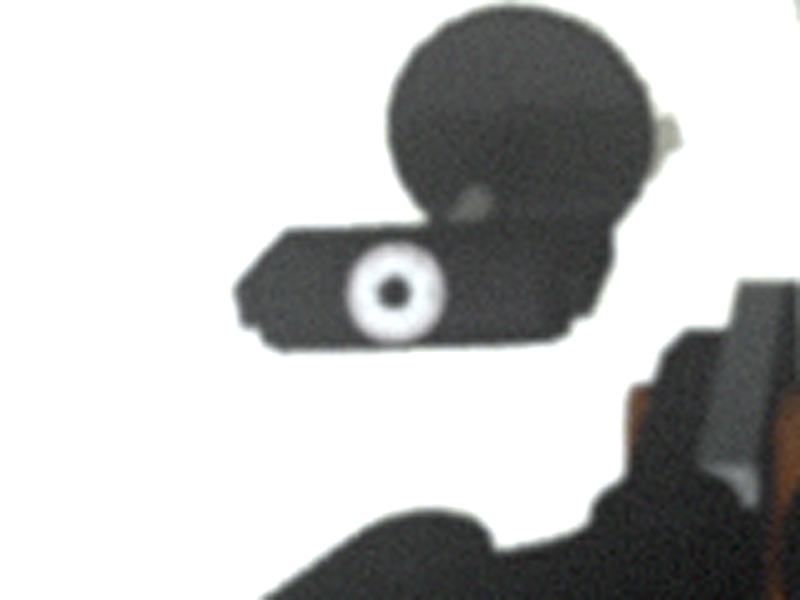

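Call:
carry_out --motion '[[[-20,0,10,0,0],[-36,0,10,0,0],[-36,0,10,0,0],[-36,0,10,0,0],[-36,0,10,0,0],[0,0,0,0,0],[0,0,0,0,0],[0,0,0,0,0]]]'

```text
t: 15.4
position: [0.7462, -0.0113, 0.2615]
eef_rot: [[-0.977, 0.215, -0.0], [0.215, 0.977, 0.0], [0.0, 0.0, -1.0]]
force: [-0.9, -0.3, -0.7]
width: 0.244
gripper_force: 107.5
```

```bash
cat > ring.py <<'E'
from fit import *
import pickle
def contour(im,p):
    x0,y0=p.astype(int)-22;c=cv2.resize(im[y0:y0+44,x0:x0+44].astype(np.float32).mean(2),None,fx=8,fy=8,interpolation=2)
    # ring: bright region on the dark head nearest the prediction
    _,b=cv2.threshold(cv2.normalize(c,None,0,255,32).astype(np.uint8),0,255,cv2.THRESH_OTSU)
    best=None
    for k in cv2.findContours(b,cv2.RETR_EXTERNAL,cv2.CHAIN_APPROX_NONE)[0]:
        if 2000<cv2.contourArea(k)<60000 and k.min()>0 and k.max()<351: best=k if best is None or cv2.contourArea(k)>cv2.contourArea(best) else best
    return (best[:,0,:]+.5)/8-.5+[x0,y0]
def ang(q):
    e,yw=q;n=np.array([np.cos(e)*np.cos(yw),np.cos(e)*np.sin(yw),np.sin(e)]);l=np.array([-np.sin(yw),np.cos(yw),0]);return n,l,np.cross(n,l)
E
python3 - <<'E'
from ring import *
st=robot.read_state();im=robot.read_camera("wrist");pickle.dump((dict(st),im),open("shot4.pkl","wb"))
print(st["position"],st["t"],[(np.round(np.array(d["extent"])*[512,384,512,384]).tolist(),round(d["confidence"],2)) for d in robot.search_frame("wrist","lens")[:2]])
S=[pickle.load(open(f"shot{i}.pkl","rb")) for i in(3,4)]
K=[]
for s,i in S:
    p=proj([.643,-.111,.124],"wrist",s)[0];k=contour(i,p);K.append(k);print(p.round(1),cv2.fitEllipse(k.astype(np.float32)))
t=np.linspace(0,2*np.pi,73)
from scipy.spatial import cKDTree
def f(q,use=(0,1)):
    n,l,m=ang([q[3],2.92]);X=q[:3]+q[4]*(np.cos(t)[:,None]*l+np.sin(t)[:,None]*m)
    r=[]
    for j in use:
        pp=proj(X,"wrist",S[j][0]);d,i=cKDTree(K[j]).query(pp);r.append((pp-K[j][i]).ravel())
    return np.concatenate(r)
for u in((0,1),(1,)):
  for e0 in(.85,1.1):
    g=(lambda q:f(q,u)) if len(u)>1 else (lambda q:np.r_[f(q,u),(q[2]-.124)*300])
    r=least_squares(g,[.643,-.111,.124,e0,.0125]);print(u,r.x.round(4),np.degrees(r.x[3]),r.cost)
E
```

```text
[ 0.74619799 -0.01133201  0.26150844] 15.4 [([76.0, 84.0, 164.0, 122.0], 0.83), ([270.0, 147.0, 318.0, 194.0], 0.62)]
[155.9 242.2] ((153.61630249023438, 240.16648864746094), (18.045692443847656, 18.60603904724121), 31.973905563354492)Traceback (most recent call last):
  File "<stdin>", line 7, in <module>
  File "ring.py", line 10, in contour
    return (best[:,0,:]+.5)/8-.5+[x0,y0]
            ~~~~^^^^^^^
TypeError: 'NoneType' object is not subscriptable
```

```bash
python3 - <<'E'
from ring import *
s,i=pickle.load(open("shot4.pkl","rb"));p=proj([.643,-.111,.124],"wrist",s)[0].astype(int);print(p)
g=i[p[1]-26:p[1]+26,p[0]-30:p[0]+30].mean(2);print("\n".join("".join("%3d"%(v//4) for v in r[::2]) for r in g[::2]))
E
```

```text
[117  99]
 37 37 37 37 37 38 37 37 38 37 37 37 37 36 38 37 37 38 37 37 37 37 38 33 16  9  9  9  9 10
 37 37 37 37 37 37 37 37 37 37 38 37 37 37 37 37 38 38 36 37 37 37 33 17  9  9  9  9  9 10
 38 37 37 37 38 38 37 37 37 37 38 38 37 37 37 37 37 37 37 37 37 33 16  9  9  9  9 10  9 10
 37 38 38 38 37 37 37 37 37 37 37 38 38 38 37 37 38 38 37 37 37 23  9  8  9  9  9  9  9  9
 37 38 37 38 38 36 36 37 37 36 37 38 37 38 37 37 37 37 37 37 33 13  9  9  9  9  9  9  9  9
 37 37 37 37 37 37 37 38 37 37 37 37 35 32 31 30 32 35 37 36 22  9  9  9  9  8  8  9  8  9
 37 37 36 37 36 35 36 35 35 34 34 30 29 29 30 30 28 26 26 19 10  7  8  7  8  7  7  6  7  8
 30 27 24 22 21 21 18 18 16 20 28 30 32 32 32 32 32 27 25 19  8  7  7  7  8  8  7  8  7  8
  9  9  8  9  9  9  9  9 13 26 30 32 33 29 30 31 31 32 25 25 13  8  7  8  8  7  8  7  8  8
 10  9  9  9  8  9  9 10 21 30 33 31 22 13 13 23 31 32 30 26 18  8  8  7  8  8  7  7  8  7
  9  9  9  9  9  9  9 12 26 31 33 27 12  8  7 12 28 31 31 26 20  7  8  7  7  7  8  7  7  8
  9  9  9  9  9  9  8 15 29 32 32 25 10  9  8 10 26 32 29 25 20  9  8  7  7  7  7  7  7  
[... 575 characters left out ...]
  8  8  8 12 12 14 12 11  9  8  7  8  8  7  7  7  6  8  8  6  6
 10  9  9 10  9  8  9  9  8  9  9  8  8  8  8  8  7  8  7  7  7  7  8  8  7  8  7  6  7  6
  9  9  9 10  8  9  9  9  8  8  8  9  8  8  8  8  7  7  8  7  7  7  8  7  8  7  8  6  7  7
  9 10  9  9  9  9  8  9  9  9  8  8  8  8  7  9  8  8  7  7  8  8  7  7  7  8  7  6  7  7
  9  9 10  9 10  8  8  9  8  9  9  8  8  7  8  7  8  8  8  6  7  7  8  7  7  7  7  7  8  7
 17 11  9  9  9  9  8  8  9  9 10  9 10 10 10 11 12 13 14 15 15 18 18 12  8  7  8  7  8  8
 34 27 21 19 18 20 19 22 22 23 26 27 29 33 33 33 34 34 34 35 34 36 36 28 12  8  8  9  9  9
 38 37 37 37 36 37 38 36 37 37 37 37 37 38 38 37 37 37 37 37 37 38 37 36 27 12  9  9  8 10
```

```bash
python3 - <<'E'
from ring import *
s3,s4=[pickle.load(open(f"shot{i}.pkl","rb"))[0] for i in(3,4)]
obs={3:(154,240.4,227.4,251.4),4:(114,94.8,85.8,120.3)}
for H,D in((28,24),(24,28)):
  for yw in (2.92,):
    def f(q):
        L=q[:3];e,p=q[3],q[4];n,l,m=ang([e,yw]);r=[]
        if m[2]<0:m=-m
        for k,s in((3,s3),(4,s4)):
            u,v,a,b=obs[k];c=proj(L,"wrist",s)[0];r+=[c[0]-u,c[1]-v]
            C=np.array([L-p*n-s1*H/2000*m-d*n for s1 in(1,-1) for d in(0,D/1000)])
            vv=proj(C,"wrist",s)[:,1];r+=[vv.min()-a,vv.max()-b]
        S=[("scene",241.25,196.5),("side",275.25,202.5)]
        for c,u,v in S:r+=list((proj(L,c)[0]-[u,v])*.5)
        return np.array(r)
    for e0 in(.85,1.1):
        r=least_squares(f,[.643,-.111,.124,e0,.004]);print(H,D,r.x.round(4),"e",np.degrees(r.x[3]).round(1),r.cost.round(2),r.fun.round(1).tolist(),"sd",np.degrees(np.sqrt(np.linalg.inv(r.jac.T@r.jac)[3,3])).round(1))
E
```

```text
28 24 [ 0.6395 -0.1117  0.1269  1.2244  0.0115] e 70.2 3.94 [-0.4, 0.5, -1.0, -0.3, 0.3, 0.5, -1.4, 1.7, -0.4, -0.5, -0.8, -0.4] sd 2.0
28 24 [ 0.6395 -0.1117  0.1269  1.2244  0.0115] e 70.2 3.94 [-0.4, 0.5, -1.0, -0.3, 0.3, 0.5, -1.4, 1.7, -0.4, -0.5, -0.8, -0.4] sd 2.0
24 28 [ 0.6396 -0.1116  0.1272  1.2249  0.0085] e 70.2 2.26 [-0.4, 0.7, 0.6, -1.4, 0.3, 0.6, -0.4, 0.0, -0.4, -0.5, -0.7, -0.5] sd 1.9
24 28 [ 0.6396 -0.1116  0.1272  1.2249  0.0085] e 70.2 2.26 [-0.4, 0.7, 0.6, -1.4, 0.3, 0.6, -0.4, 0.0, -0.4, -0.5, -0.7, -0.5] sd 1.9
```

Call:
carry_out --motion '[[[0,0,-20,0,0],[10,-6,-26,0,0],[30,-20,0,0,0],[35,-24,0,0,0],[35,-24,0,0,0],[35,-24,0,0,0],[30,-20,0,0,0],[15,-8,0,0,0],[0,0,0,-0.05,0],[0,0,0,0,0],[0,0,0,0,0],[0,0,0,0,0],[0,0,0,0,0]]]'

```text
t: 16.8
position: [0.5345, -0.0936, 0.3072]
eef_rot: [[-0.986, 0.166, -0.0], [0.166, 0.986, 0.0], [0.0, 0.0, -1.0]]
force: [0.9, -0.1, -0.5]
width: 0.244
gripper_force: 107.6
```

```bash
python3 - <<'E'
from ring import *
st=robot.read_state();ims={c:robot.read_camera(c) for c in("scene","side")}
L=np.array([.6397,-.1116,.127])
for th,h,dx in((.536,.0629,.0102),(.556,.051,.0093)):
  A,o=stamp(th,h,0,dx,st=st)
  for e in(60,63,64):
    n,l,m=ang([np.radians(e),np.radians(170.3)]);d=o-L
    print(e,"face",o.round(4),"x,y,z mm",(np.array([-d@n,d@l,d@m])*1000).round(1),"ang",np.degrees(np.arccos(A[:,2]@n)).round(1),np.degrees(np.arccos(abs(A[:,0]@l))).round(1))
for c in ims:
    pf=proj(o+np.array([[-35,-13,0],[35,-13,0],[0,0,0]])/1000@A.T,c);print(c,pf.round(1).tolist(),[(np.round(np.array(d["extent"])*[512,384,512,384]).tolist(),round(d["confidence"],2)) for d in robot.search_frame(c,"line_stamp")[:2]])
print(st["position"],st["t"],st["gripper_force"])
c="side";p=proj(o,c)[0].astype(int);g=ims[c][p[1]-20:p[1]+16,p[0]-24:p[0]+24].astype(int);g=g[...,0]-g[...,2];print(p);print("\n".join("".join("#" if v>25 else "+" if v>15 else "." for v in r) for r in g))
E
```

```text
60 face [ 0.5748 -0.1004  0.2584] x,y,z mm [-1.467e+02 -1.000e-01  8.600e+00] ang 0.7 0.2
63 face [ 0.5748 -0.1004  0.2584] x,y,z mm [-1.47e+02 -1.00e-01  1.00e+00] ang 3.7 0.2
64 face [ 0.5748 -0.1004  0.2584] x,y,z mm [-1.469e+02 -1.000e-01 -1.600e+00] ang 4.7 0.2
60 face [ 0.5688 -0.0994  0.2688] x,y,z mm [-1.588e+02 -1.000e-01  8.600e+00] ang 1.9 0.2
63 face [ 0.5688 -0.0994  0.2688] x,y,z mm [-1.59e+02 -1.00e-01  3.00e-01] ang 4.9 0.2
64 face [ 0.5688 -0.0994  0.2688] x,y,z mm [-1.59e+02 -1.00e-01 -2.50e+00] ang 5.9 0.2
scene [[219.5, 154.7], [243.1, 146.5], [229.9, 149.1]] [([216.0, 121.0, 245.0, 155.0], 0.63)]
side [[245.7, 158.8], [247.6, 138.7], [241.5, 150.9]] []
[ 0.53447426 -0.09359776  0.30724057] 16.8 107.55462527275085
[241 150]
..............++++..............................
..............+++++.............................
..............+++++.............................
..............++++++............................
...............++++++...........................
..............+++++++...........................
..............+.++++++....++....................
...
[... 717 characters left out ...]
..............
...........++..+++++#+##++#+#++.................
..........++++++++++########+++.................
.........+.+++++++++########+++.................
.........+++.++++++#######+#++..................
.........+++.++.++#####++++++++.................
.........++++++.+++##+++++++++..................
.........++++++.+++++++++..+++..................
.........+++..+++++.++#++.++++..................
.......+#++++++.++++.+++++.+++..................
.......+#+++++.+++++++++.+++....................
........++++.+..+#+++++++.......................
........++.+.+++####+++.........................
###++++++++++++#####+...........................
####################............................
```

Call:
carry_out --motion '[[[5,0,3,0,0],[0,0,0,0,0],[0,0,0,0,0],[0,0,0,0,0],[0,0,0,0,0],[0,0,0,0,0],[0,0,0,0,0]]]'

```text
t: 17.7
position: [0.5294, -0.093, 0.3043]
eef_rot: [[-0.986, 0.166, 0.0], [0.166, 0.986, 0.0], [-0.0, 0.0, -1.0]]
force: [0.4, 0.0, -0.7]
width: 0.244
gripper_force: 107.6
```

```bash
python3 -c "
from cell import robot
s=robot.read_state();print(s['position'],s['joint_velocities'].round(4),s['gripper_force']);print(robot.finish_job())"
```

```text
[ 0.52937479 -0.09302942  0.30432214] [0.0007 0.0008 0.0009 0.0001 0.0006 0.0014] 107.55289435386658
the job is handed in; nothing more can be done
None
```

I handed the job in at about 17.7 s with the line stamp held still, its face towards the lens about 15 cm away by my measurements, but the judge returned no verdict. The least certain value is the lens tilt, which I estimated at 60–64° above level. On that basis the face is within about 10 mm of the lens axis and 5° of square.

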